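Slide pack into the corner stop

TASK

Push the small box of microscope slides, which lies out in front of the L-shaped metal stop (not its like at the back of the table), into the corner of the stop without picking it up or tipping it: first push it back until its long side lies flat against the long rail, while it is still well short of the short rail; then push it along the rail until its end meets the short rail. It must finish snug against both rails, and the jar, beaker, timer and dish standing round the stop must stay where they are.

Things in the scene. Friction and masses are not known exactly. Their poses are not given: they have to be found in the camera images.
- slide_pack: white cardboard box of glass slides with a strip along its top, lying on the table in front of the long rail, on the side of the robot (a like box at the back beside the microscope is not meant); 30 (x) x 78 (y) x 28 (z) mm, 0.1 to 0.25 kg, slides freely when pushed. Origin at the centre of its underside; its y axis runs along its length. Its yaw at the start differs from that of the stop by up to 0.7 rad
- stop: L-shaped corner stop of two aluminium rails, each 14 mm thick and 20 mm high, fixed to the table. Origin at the inner corner, at table level. The long rail's inner face is the plane x = 0 of this frame and runs from the corner 300 mm along -y; the short rail's inner face is the plane y = 0 and runs 59 mm along -x. The box belongs at x = -15 mm, y = -39 mm of this frame, with its y axis (either way round) along the stop's y axis; free table lies on the -x side
- seed_jar: round jar with a green lid, 54 mm across, 70 mm high, loose on the near part of the table (likes of it may stand at the back), to be left alone. Origin at the centre of its underside
- beaker: small clear beaker, 55 mm across, 69 mm high, loose on the near part of the table (likes of it may stand at the back), to be left alone. Origin at the centre of its underside
- timer: flat square timer, 64 x 64 x 21 mm, loose on the table beside the work (likes of it may stand at the back), to be left alone. Origin at the centre of its underside
- dish: low round lidded dish, 64 mm across, 14 mm high, loose on the table beside the work (likes of it may stand at the back), to be left alone. Origin at the centre of its underside
Mind the look-alikes: they are no part of the job. What is meant by the slide_pack is not black, and is the larger of those in its own colour.

How it is judged:
By the outcome, as a careful person would: the job done as asked, in the order asked, and still so for the second after the job is handed in, with the robot touching nothing.
It also fails if it takes over 61 s, if anything falls off the work surface, if the arm or the gripper's body presses on something with over 40 N, if the wrist force passes 120 N, or if a joint passes its speed limit or range.

ROBOT

A 6-joint arm with a two-finger parallel gripper is mounted at the origin on a cart in front of the work surface, level with it; the furniture and walls round the work are solid. World frame = base frame: x ahead of the robot, y to its left, z up, the work surface at z = 0. Lengths are in m, angles in rad, forces in N, time in s.
With the tool pointing down it reaches from about 0.3 to 0.875 m from the base axis. Payload 6.4 kg.
Tool frame: the origin (TCP) lies at the very end of the fingers, on their centre line; the grasp point (between the pads) lies 19 mm behind it; z points along the fingers, y is the direction in which the jaws open and shut (so a half turn about z gives the same grasp; the last joint's range is limited). The gripper opens to 85 mm and grips with 20 to 120 N. Pads are 22 mm wide; open, the fingers measure 114 mm over their backs; the gripper's body (76 mm by 85 mm) begins 54 mm behind the grasp point. The pads swing forward as they close: fully open they stand 13 mm farther back than shut.
Start: joints at [0.947, 0.181, 1.607, -0, 1.354, -0.206], TCP at [0.233, 0.526, 0.231] pointing down, gripper open.
Joint ranges: [-2.99, 2.99], [-0.89, 2.07], [0.3, 2.58], [-1.14, 4.28], [0, 2.63], [-3.12, 3.12]. Speed limits (rad/s): [2.57, 2.57, 3.01, 3.14, 3.14, 3.14].

INTERFACE

Orientations are given as a unit quaternion [w, x, y, z].
In Python, from bench import * gives the robot as it stands.
- The arm moves only by the tool arm_command, never from a script. Its argument "motion" is text: rows parted by semicolons, each of 7 numbers parted by spaces: the shift along the tool's x, y, z in units of 0.2 m (1.0 is 0.2 m), then the turn, a rotation vector about the tool's x, y, z in units of 60 degrees (1.0 is 60 degrees), then the opening, from 0 (shut) to 1 (fully open). In form: tx ty tz ax ay az grip; .... A call has 1 to 10 rows; each row shifts and turns the pose as measured when the row begins, along the tool's axes as they then stand; what a row does not reach is not made up. A row lasts 1/12 s, in which the tool goes at most 41.7 mm and 7.16 degrees, less where a joint would pass 70% of its speed; a pose out of reach is approached as far as the arm can. A call with a number of a shift or a turn outside -1 to 1 is refused whole. A call with a gripper value outside its range is refused whole. The fingers move at their own pace and stop on an object; the grip force is fixed at half the most. Time passes only in rows, so rows that do not move let the fingers close. It gives the time, the measured TCP pose, the force and the opening at its end, in the units of the state.
- get_obs(): the state, without advancing time (a new reading comes with each control period).
- camera(name): name is "scene" or "top"; returns a dict with "img" (400x640x3 uint8, red, green, blue), "intrinsics" (3x3 intrinsics, pixels), "distortion" ([k1, k2, p1, p2, k3] as OpenCV has them; the pictures are not rectified), "pose" (4x4, takes a point from camera to world coordinates). Camera axes: x right, y down, z forward; pixel columns grow to the right and rows downward; lengths in m; the calibration is good to about 2 mm. A picture is of the moment at which its call begins. There is no depth.
- hand_in(): hands the job in, once; it reports no verdict.
Trained networks look in the newest picture that a camera, given by its name, has taken for a name from the list of things; names that differ only in an ending like _2 or _b are one class to them, and where a whole thing is asked for, a point or a joint stands for the part that bears it (a point fixed in the world has none). Each returns a list of dicts, best first, with "conf" (0 to 1); they miss things now and then, are a little off and sometimes report something else, mostly with a low value. They report only what shows in the picture. A call takes as long as a camera call. They do not tell look-alikes from the thing itself.
- search_frame(camera, target): "box" ([left, top, right, bottom] in pixels, round what is visible of it).
The state is a dict: "time_s": time; "q": joint angles; "dq": joint speeds; "joint_efforts": joint torques, N m; "eef_pos": TCP position; "eef_rot": TCP orientation; "wrist_force": force on the tool from outside, world axes, zero at the start; "torque": the same for the moment, N m; "opening": opening from 0.0 (shut) to 1.0 (fully open).
Only numpy, scipy, OpenCV 4.12 (cv2) and the standard library are available. Lean on these libraries where they do the work, as an engineer would, in place of code of your own. Each camera call takes 0.05 s, during which the arm holds its last target.

## Working session

There is one attempt and no reset: what is moved stays moved. The work goes in short steps, Python scripts to look and compute and a tool call to move; the robot and the scene stay as the last step left them, time stands still between calls to the robot, and variables do not carry over. Pictures are saved under pics/ and viewed, and the job is handed in when it is done.

Besides the shell and the picture viewer there is one more tool, called after "Call:" as name(argument=value, ...) on one line, values as JSON. arm_command: Moves the arm, as the interface text tells. Shifts and turns lie within -1 to 1; 1 stands for 0.2 m of shift or 60 degrees of turn. Its arguments: {"type":"object","properties":{"motion":{"type":"string"}},"required":["motion"]}

```bash
mkdir -p pics; ls; python3 - <<'E'
from bench import *
import cv2
for n in ["scene","top"]:
    c=camera(n); cv2.imwrite(f"pics/{n}0.png",c["img"][:,:,::-1])
    print(n,c["intrinsics"],c["distortion"],c["pose"])
    for t in ["slide_pack","stop","seed_jar","beaker","timer","dish"]:
        print(t,[([round(v) for v in d["box"]],round(d["conf"],2)) for d in search_frame(n,t)])
print(get_obs())
E
```

```text
pics
scene [[378.44439684   0.         318.73238165]
 [  0.         378.44439684 204.70034571]
 [  0.           0.           1.        ]] [-0.0707612  0.         0.         0.         0.       ] [[ 0.49920712 -0.53222648  0.68375962 -0.01324609]
 [-0.86625888 -0.28861815  0.40779298 -0.40707304]
 [-0.01969279 -0.79588601 -0.60512615  0.56616532]
 [ 0.          0.          0.          1.        ]]
slide_pack [([298, 218, 335, 244], 0.9), ([347, 242, 361, 266], 0.67), ([375, 214, 405, 245], 0.6)]
stop [([268, 173, 396, 208], 0.66)]
seed_jar [([179, 183, 207, 218], 0.7)]
beaker [([396, 262, 431, 311], 0.98)]
timer [([222, 209, 256, 236], 0.7)]
dish [([422, 238, 454, 262], 0.61)]
top [[491.62350361   0.         319.84602956]
 [  0.         491.62350361 200.95486221]
 [  0.           0.           1.        ]] [-0.14989664  0.          0.          0.          0.        ] [[-0.00901578 -0.98570455  0.16824167  0.37473677]
 [-0.99987976  0.00676374 -0.01395402 -0.05327125]
 [ 0.0126166  -0.16834724 -0.98564701  1.19866055]
 [ 0.          0.          0.          1.        ]]
slide_pack [([308
[... 267 characters left out ...]
ish [([412, 176, 435, 201], 0.57)]
{'time_s': 0.7, 'q': array([ 9.46669550e-01,  1.80749705e-01,  1.60701762e+00, -3.30134794e-05,
        1.35375958e+00, -2.06291518e-01]), 'dq': array([ 0.00106254,  0.00065586, -0.00190034,  0.00109127,  0.00012331,
       -0.00210332]), 'joint_efforts': array([-2.36363148e-04, -4.44718552e+01, -3.51613533e+01, -3.54964950e-04,
        7.05974089e-04, -5.96763607e-05]), 'eef_pos': array([0.23332608, 0.52555363, 0.23130824]), 'eef_rot': array([2.80118553e-05, 2.07397709e-01, 9.78256709e-01, 2.35810068e-05]), 'wrist_force': array([-0.32726951,  0.23916027,  0.25241853]), 'torque': array([ 0.04025266, -0.03383001,  0.04667865]), 'opening': 0.9961691762997649}
```

View images.

```bash
python3 - <<'E'
import cv2
a=cv2.imread("pics/top0.png"); cv2.imwrite("pics/top0c.png",cv2.resize(a[120:280,160:460],None,fx=2.66,fy=2.66,interpolation=cv2.INTER_CUBIC))
a=cv2.imread("pics/scene0.png"); cv2.imwrite("pics/scene0c.png",cv2.resize(a[150:330,160:480],None,fx=2.5,fy=2.5,interpolation=cv2.INTER_CUBIC))
E
```

```text
(no output)
```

View pics/top0.png

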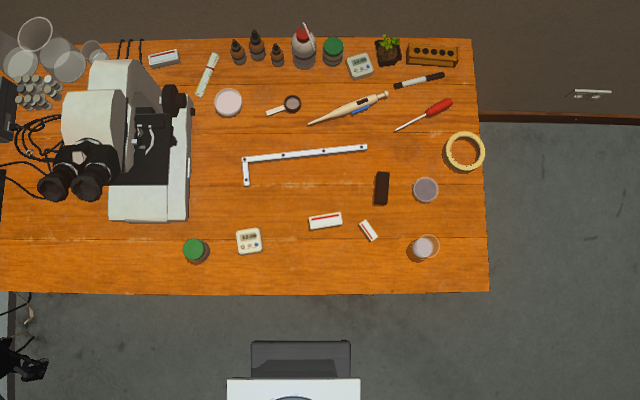

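View pics/top0c.png

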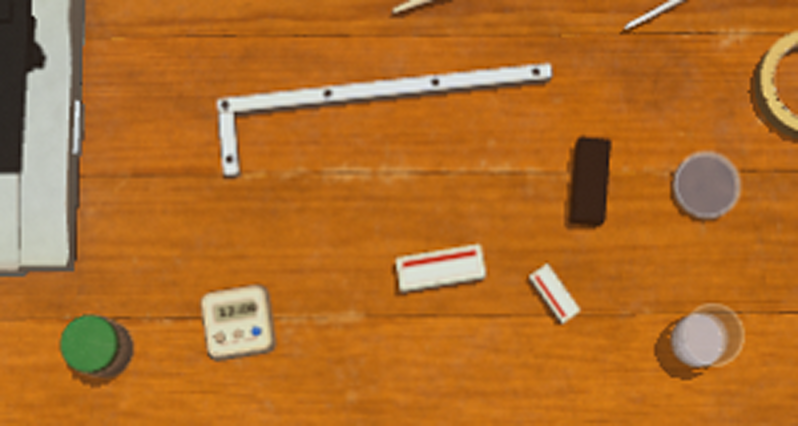

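View pics/scene0c.png

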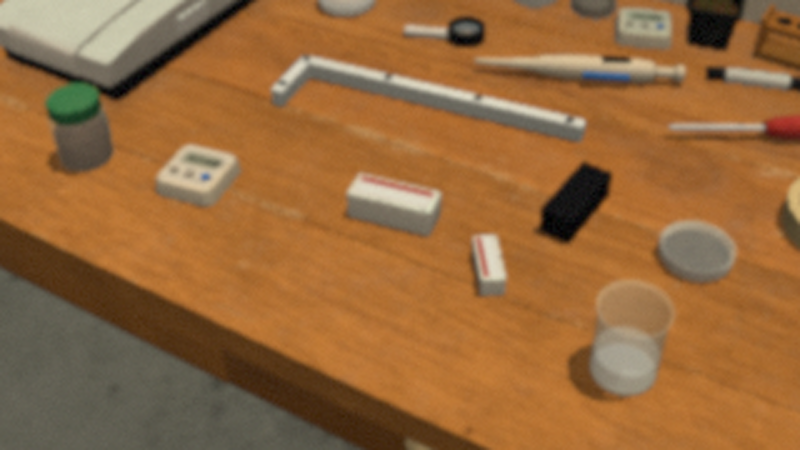

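The top view has four candidates. White at (325,221) is the larger box of its colour and lies in front of the long rail. White at (368,231) is the smaller one. The one at (382,188) is black. The one at (163,57) is at the back by the microscope. The first of these fits, so I'll confirm it in an enlarged crop and measure it.

```bash
cat > h.py <<'E'
import numpy as np, cv2
def ray(c,uv,z):
    uv=np.asarray(uv,float).reshape(-1,1,2)
    n=cv2.undistortPoints(uv,c["intrinsics"],np.array(c["distortion"])).reshape(-1,2)
    d=np.c_[n,np.ones(len(n))]@c["pose"][:3,:3].T; o=c["pose"][:3,3]
    s=(z-o[2])/d[:,2]
    return (o+d*s[:,None])[:,:2]
def proj(c,P):
    P=np.asarray(P,float); R=c["pose"][:3,:3]; t=c["pose"][:3,3]
    rv,_=cv2.Rodrigues(R.T)
    return cv2.projectPoints(P,rv,-R.T@t,c["intrinsics"],np.array(c["distortion"]))[0].reshape(-1,2)
def boxpts(x,y,yaw,w=.03,l=.078,h=.028):
    a=[];R=np.array([[np.cos(yaw),-np.sin(yaw)],[np.sin(yaw),np.cos(yaw)]])
    for z in(0,h):
        for sx,sy in((-1,-1),(-1,1),(1,1),(1,-1)):
            p=R@[sx*w/2,sy*l/2]; a.append([x+p[0],y+p[1],z])
    return np.array(a)
def rectify(c,z,x0,x1,y0,y1,mm=.5):
    "bird view on plane z; row down = -x, col right = -y"
    xs=np.arange(x1,x0,-mm/1000); ys=np.arange(y1,y0,-mm/1000)
    Y,X=np.meshgrid(ys,xs); P=np.c_[X.ravel(),Y.ravel(),np.full(X.size,z)]
    uv=proj(c,P).astype(np.float32).reshape(X.shape+(2,))
    return cv2.remap(c["img"],uv[...,0],uv[...,1],cv2.INTER_CUBIC)
def fitbox(c,roi,thr=60,w=.03,l=.078,h=.028,x0=None):
    "silhouette fit: white mask inside roi (l,t,r,b)"
    from scipy.optimize import minimize
    l0,t,r,b=roi; im=c["img"].astype(float)[t:b,l0:r]
    # whiteness = blue channel (wood has low blue)
    return im
E
python3 - <<'E'
from bench import *
from h import *
import pickle
D={n:camera(n) for n in("top","scene")}
pickle.dump(D,open("d0.pkl","wb"))
c=D["top"]
im=c["img"]; print(im[215:230,305:347,2])
r=rectify(c,.02,.25,.55,-.2,.2); cv2.imwrite("pics/r20.png",r[:,:,::-1])
a=im[200:250,290:400]; cv2.imwrite("pics/crop.png",cv2.resize(a[:,:,::-1],None,fx=7,fy=7,interpolation=cv2.INTER_CUBIC))
E
```

```text
[[ 24  22  24  23  17  16  15  13  11  34  64  76 103 147 161 166 178 182
  185 193 180 165 155 152 140 118  86  58  37  22  10   7  10  70 168 196
  109  24  25  25  27  22]
 [ 22  21  15  18  59  72 104 146 159 165 178 182 184 190 177 163 159 153
  138 117  86  54  36  22  11   5  16  36  65  95 115 131 148 170 190 208
  122  18  22  25  27  23]
 [ 23  21  19  57 150 172 179 188 177 164 157 152 139 113  81  55  36  21
   10   6  14  38  66  94 115 132 148 172 181 190 197 202 208 212 205 208
  129  29  17  19  23  22]
 [ 23  25  22  62 182 201 156 114  82  55  36  21  10   5  17  41  68  97
  117 133 151 171 182 190 197 202 206 213 215 214 214 213 211 211 203 205
  141  46  14  21  20  24]
 [ 23  26  21  30 177 196 107  18  18  41  69  96 117 133 151 172 182 191
  197 202 209 215 214 214 213 213 210 209 210 210 211 210 211 213 201 203
  159  65  14  20  19  21]
 [ 23  21  18   8 175 184 144 137 153 172 183 191 197 203 209 214 214 214
  214 212 212 210 210 210 210 211 210 210 212 213 214 214 213 213 201 202
  191  98  12  19  21  23]
 [ 17  18  16   6 147 183 187 200 210 214 215 214 
[... 825 characters left out ...]
 [ 22  25  23  18   8 170 204 198 196 198 200 201 203 199 199 202 205 198
  179 161 157 151 146 140 118  98  74  50  40  38  38  32  23  19  20  18
   24  25  27  24  21  27]
 [ 21  24  23  19   7 162 203 201 200 201 205 199 185 171 159 150 148 138
  117  99  74  50  40  38  38  31  24  20  20  18  18  21  23  24  26  26
   25  25  28  25  20  24]
 [ 22  26  23  18  10 122 171 174 162 150 148 140 116  99  72  48  39  37
   36  33  25  24  24  19  21  21  19  19  22  21  22  22  27  27  26  26
   24  22  24  23  22  20]
 [ 23  21  23  17  13  60 100  97  73  49  39  38  36  31  24  20  16  15
   19  23  25  23  25  25  24  23  22  22  20  21  22  19  25  25  22  24
   24  23  24  22  21  19]]
```

View pics/crop.png

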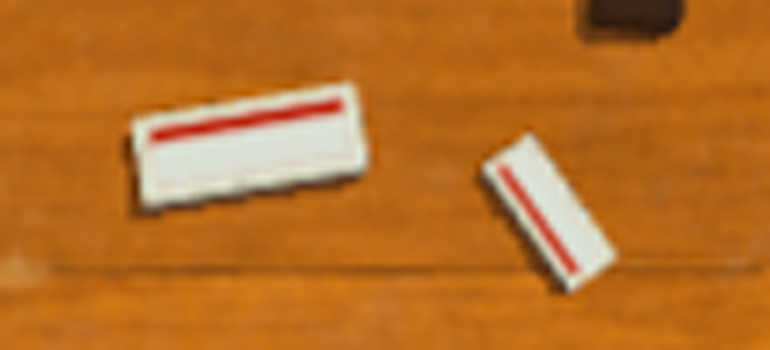

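View pics/r20.png

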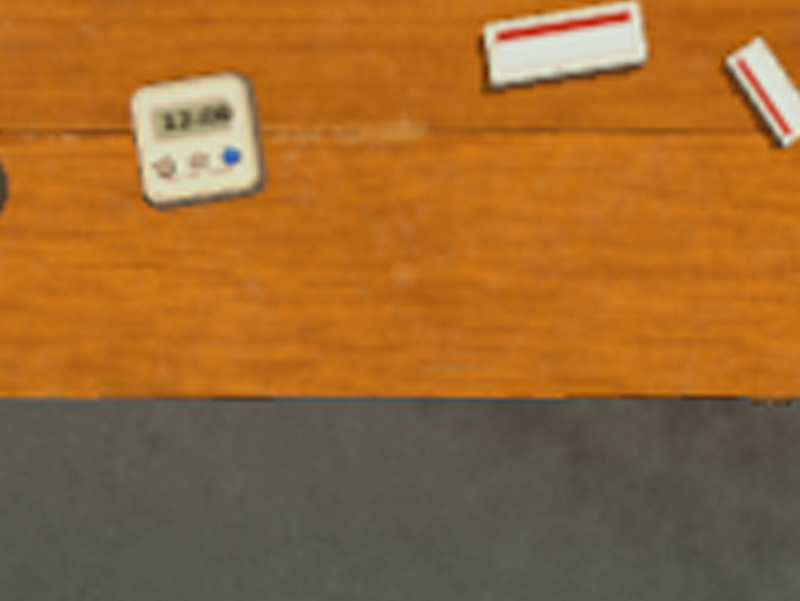

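The crop confirms it: the larger white box is at (325,221) with a red strip along its far long edge, and the smaller one at (368,231) is a look-alike. Now I'll fit poses to the outlines.

```bash
cat >> h.py <<'E'
def silh(c,roi,thr=100,up=8):
    l,t,r,b=roi
    im=cv2.resize(c["img"][t:b,l:r,2],None,fx=up,fy=up,interpolation=cv2.INTER_CUBIC)
    m=(im>thr).astype(np.uint8)
    cs,_=cv2.findContours(m,cv2.RETR_EXTERNAL,cv2.CHAIN_APPROX_NONE)
    k=max(cs,key=cv2.contourArea)
    p=k.reshape(-1,2)
    return (p+0.5)/up-0.5+[l,t]
def polyd(P,hull):
    return np.array([cv2.pointPolygonTest(hull.astype(np.float32).reshape(-1,1,2),(float(a),float(b)),True) for a,b in P])
def fit(cs,x0,dims=(.03,.078,.028),thr=100):
    "cs: list of (cam,roi); fits x,y,yaw of box by hull distance"
    from scipy.optimize import least_squares
    hs=[]
    for c,roi in cs:
        h=cv2.convexHull(silh(c,roi,thr).astype(np.float32)).reshape(-1,2)
        # resample
        q=np.r_[h,h[:1]]; s=np.r_[0,np.cumsum(np.linalg.norm(np.diff(q,axis=0),axis=1))]
        u=np.linspace(0,s[-1],80,endpoint=False)
        hs.append((c,np.c_[np.interp(u,s,q[:,0]),np.interp(u,s,q[:,1])]))
    def f(v):
        o=[]
        for c,p in hs:
            H=cv2.convexHull(proj(c,boxpts(*v,*dims)).astype(np.float32)).reshape(-1,2)
            o.append(polyd(p,H))
        return np.concatenate(o)
    r=least_squares(f,x0,diff_step=1e-3,x_scale=[.01,.01,.1],loss="soft_l1",f_scale=.3)
    return r.x,np.sqrt(np.mean(r.fun**2))
def stoppts(x,y,yaw,h=.02):
    P=np.array([[0,0],[0,-.3],[.014,-.3],[.014,.014],[-.059,.014],[-.059,0]])
    R=np.array([[np.cos(yaw),-np.sin(yaw)],[np.sin(yaw),np.cos(yaw)]])
    return np.c_[P@R.T+[x,y],np.full(6,h)]
E
python3 - <<'E'
from h import *
import pickle
from scipy.optimize import least_squares
D=pickle.load(open("d0.pkl","rb"));T,S=D["top"],D["scene"]
g=ray(T,[[325,221]],.028)[0]; print(g)
for cs in ([(T,(300,205,352,238))],[(S,(290,210,340,250))],[(T,(300,205,352,238)),(S,(290,210,340,250))]):
    print(fit(cs,[g[0],g[1],.08]))
# stop
print("corners top",ray(T,[[250,160],[366,151],[250,184]],.02))
for c,roi in((T,(236,138,375,192)),):
    p=silh(c,roi,110)
    g=ray(T,[[250,160]],.02)[0]
    def f(v):
        H=proj(c,stoppts(*v)); return polyd(p[::4],H)
    r=least_squares(f,[g[0],g[1],.07],diff_step=1e-3,x_scale=[.01,.01,.1],loss="soft_l1",f_scale=.3)
    print("stop",r.x,np.sqrt(np.mean(r.fun**2)))
v=r.x
im=T["img"].copy()
cr=cv2.resize(im[130:245,230:400],None,fx=4.5,fy=4.5,interpolation=cv2.INTER_CUBIC)[:,:,::-1].copy()
bx,_=fit([(T,(300,205,352,238))],[g[0]-.15,g[1]-.15,.08]) if 0 else fit([(T,(300,205,352,238))],[*ray(T,[[325,221]],.028)[0],.08])
for P in(proj(T,stoppts(*v)),proj(T,stoppts(*v,h=0)),proj(T,boxpts(*bx))[:4],proj(T,boxpts(*bx))[4:]):
    q=((P-[230,130]+.5)*4.5-.5).round().astype(int); cv2.polylines(cr,[q],True,(255,0,255),1)
cv2.imwrite("pics/fit0.png",cr)
for n,uv,z in(("small",(368,231),.02),("black",(382,188),.03),("dish",(425,189),.014),("timer",(248,241),.02),("beak",(426,247),.0),("jar",(197,251),.07)):
    print(n,ray(T,[uv],z))
E
```

```text
[ 0.52566806 -0.08177542]
(array([ 0.52930552, -0.0822896 ,  0.1572559 ]), np.float64(0.25962259589131603))
(array([ 0.53546048, -0.07489635,  0.52228493]), np.float64(2.8103992429083555))
(array([ 0.52900526, -0.08138989,  0.16077922]), np.float64(2.3526228298667475))
corners top [[ 0.67986306  0.10187103]
 [ 0.70110269 -0.18582513]
 [ 0.61924265  0.10081428]]
stop [0.67612384 0.10883352 0.10426802] 0.15565499345624706
small [[ 0.50151754 -0.1855957 ]]
black [[ 0.60515087 -0.22131903]]
dish [[ 0.60522741 -0.33104087]]
timer [[0.47942588 0.1036956 ]]
beak [[ 0.4625499  -0.33055835]]
jar [[0.45218987 0.21528597]]
```

View pics/fit0.png

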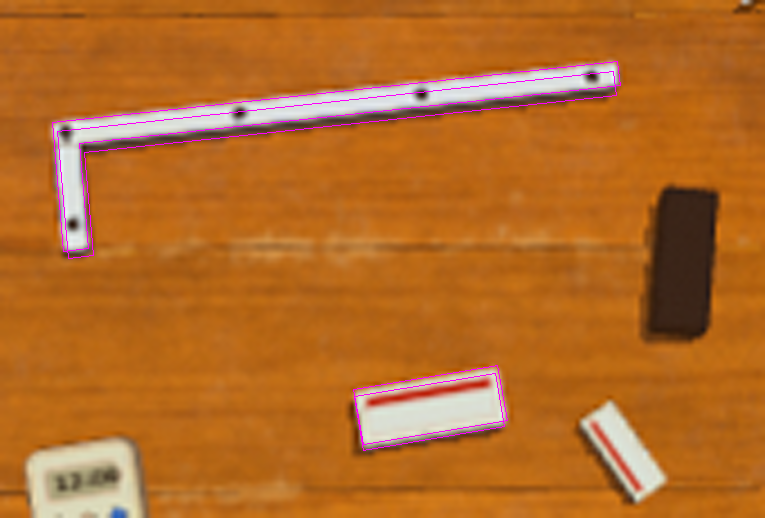

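```bash
cat > st.py <<'E'
import numpy as np,sys
from bench import *
from scipy.spatial.transform import Rotation as Ro
C=np.array([.6761,.1088]);Y=.1043
Rs=np.array([[np.cos(Y),-np.sin(Y)],[np.sin(Y),np.cos(Y)]])
def state():
    o=get_obs();q=o["eef_rot"];R=Ro.from_quat([q[1],q[2],q[3],q[0]]).as_matrix()
    return o,R
def report(tx=None,ty=None,tz=None):
    "target in stop frame; prints delta in tool units (1=0.2m), turn units"
    o,R=state();p=o["eef_pos"];s=Rs.T@(p[:2]-C)
    print("t",round(o["time_s"],2),"stopxy",s.round(4),"z",p[2].round(4),"F",o["wrist_force"].round(1),"open",round(o["opening"],2),"q",np.round(o["q"],2))
    Rt=np.array([[-np.cos(Y),-np.sin(Y),0],[-np.sin(Y),np.cos(Y),0],[0,0,-1]]).T
    print("turn units",((Ro.from_matrix(R.T@Rt).as_rotvec())/np.deg2rad(60)).round(4))
    if tx is not None:
        w=C+Rs@[tx,ty]; d=R.T@(np.r_[w,tz]-p); print("tool delta units",(d/.2).round(3),"m",np.linalg.norm(d).round(3))
if __name__=="__main__": report(*map(float,sys.argv[1:]))
E
python3 st.py -.227 -.175 .15
```

```text
t 0.8 stopxy [-0.397   0.4606] z 0.2313 F [-0.1 -0.6  0.1] open 1.0 q [ 0.95  0.18  1.61 -0.    1.35 -0.21]
turn units [ 0.      0.     -0.4985]
tool delta units [-2.322 -2.331  0.407] m 0.663
```

Call:
arm_command(motion="0 0 0 0 0 -0.1 0.5;0 0 0 0 0 -0.1 0.5;0 0 0 0 0 -0.1 0.5;0 0 0 0 0 -0.1 0.5;0 0 0 0 0 -0.1 0.5")

```text
time_s: 1.22
eef_pos: [0.2333, 0.5256, 0.2314]
eef_rot: [0.0, -0.063, 0.998, 0.0]
wrist_force: [-0.2, -0.6, 0.5]
opening: 0.498
```

```bash
python3 st.py -.227 -.175 .15
```

```text
t 1.22 stopxy [-0.397   0.4606] z 0.2314 F [-0.2 -0.6  0.5] open 0.5 q [ 0.95  0.18  1.61 -0.    1.35 -0.75]
turn units [0.0001 0.0001 0.0208]
tool delta units [-0.781 -3.196  0.407] m 0.663
```

Call:
arm_command(motion="-0.049 -0.195 0 0 0 0.02 0.5;-0.049 -0.195 0 0 0 0 0.5;-0.049 -0.195 0 0 0 0 0.5;-0.049 -0.195 0 0 0 0 0.5;-0.049 -0.195 0 0 0 0 0.5;-0.049 -0.195 0 0 0 0 0.5;-0.049 -0.195 0 0 0 0 0.5;-0.049 -0.195 0 0 0 0 0.5;-0.049 -0.195 0 0 0 0 0.5;-0.049 -0.195 0 0 0 0 0.5")

```text
time_s: 2.05
eef_pos: [0.3771, 0.1422, 0.2308]
eef_rot: [0.003, -0.063, 0.998, 0.002]
wrist_force: [0.6, 0.2, 0.2]
opening: 0.502
```

```bash
python3 st.py -.227 -.175 .15
```

```text
t 2.05 stopxy [-0.2939  0.0643] z 0.2308 F [0.6 0.2 0.2] open 0.5 q [ 0.06 -0.24  2.01  0.    1.36 -1.64]
turn units [0.0031 0.0051 0.0214]
tool delta units [-0.305 -1.205  0.402] m 0.261
```

Call:
arm_command(motion="-0.05 -0.19 0 0 0 0 0.5;-0.05 -0.19 0 0 0 0 0.5;-0.05 -0.19 0 0 0 0 0.5;-0.05 -0.19 0.03 0 0 0 0.5;-0.05 -0.19 0.04 0 0 0 0.5;-0.05 -0.19 0.06 0 0 0 0.5;0 0 0.07 0 0 0.01 0.5;0 0 0.07 0 0 0.01 0.5;0 0 0.07 0 0 0.01 0.5")

```text
time_s: 2.8
eef_pos: [0.4736, -0.0982, 0.1685]
eef_rot: [0.012, -0.041, 0.999, -0.003]
wrist_force: [0.6, -0.5, -0.3]
opening: 0.498
```

```bash
python3 st.py -.227 -.175 .012
```

```text
t 2.8 stopxy [-0.223  -0.1848] z 0.1685 F [ 0.6 -0.5 -0.3] open 0.5 q [-0.45  0.03  1.91  0.01  1.18 -2.11]
turn units [-0.0065  0.0222 -0.0215]
tool delta units [0.04  0.054 0.781] m 0.157
```

Call:
arm_command(motion="0 0 0.15 0 0.01 -0.01 0.5;0 0.03 0.15 0 0.01 -0.01 0.5;0.02 0.02 0.15 0 0 0 0.5;0.0 0 0.1 0 0 0 0.5;0 0 0 0 0 0 0.5")

```text
time_s: 3.22
eef_pos: [0.4704, -0.0911, 0.0537]
eef_rot: [0.002, -0.05, 0.999, -0.004]
wrist_force: [-0.8, 0.6, 0.0]
opening: 0.501
```

```bash
python3 st.py -.227 -.175 .012
```

```text
t 3.22 stopxy [-0.2254 -0.1774] z 0.0537 F [-0.8  0.6  0. ] open 0.5 q [-0.44  0.22  1.98 -0.01  0.94 -2.1 ]
turn units [-0.008   0.0032 -0.0045]
tool delta units [0.009 0.014 0.208] m 0.042
```

Call:
arm_command(motion="0 0.01 0.08 -0.005 0 -0.003 0.5;0.005 0.01 0.08 -0.005 0 -0.003 0.5;0 0 0.05 0 0 0 0.5;0 0 0.02 0 0 0 0.5;0 0 0 0 0 0 0.5")

```text
time_s: 3.63
eef_pos: [0.4717, -0.0884, 0.0094]
eef_rot: [0.003, -0.053, 0.999, 0.001]
wrist_force: [-0.5, -0.4, 0.6]
opening: 0.501
```

```bash
python3 st.py -.06 -.175 .008; python3 - <<'E'
from bench import *
import cv2
for n,(l,t,r,b) in(("scene",(240,140,440,290)),("top",(230,130,430,280))):
    c=camera(n); cv2.imwrite(f"pics/{n}1.png",cv2.resize(c["img"][t:b,l:r,::-1],None,fx=3.9,fy=3.9,interpolation=cv2.INTER_CUBIC))
E
```

```text
t 3.63 stopxy [-0.2238 -0.1749] z 0.0094 F [-0.5 -0.4  0.6] open 0.5 q [-0.44  0.31  1.98  0.    0.85 -2.12]
turn units [0.0007 0.0057 0.0018]
tool delta units [-0.819 -0.002  0.012] m 0.164
```

View pics/scene1.png

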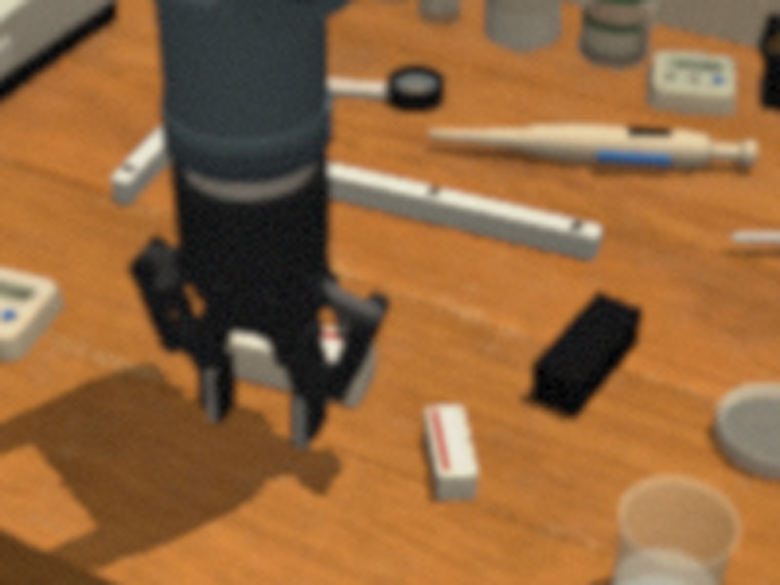

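View pics/top1.png

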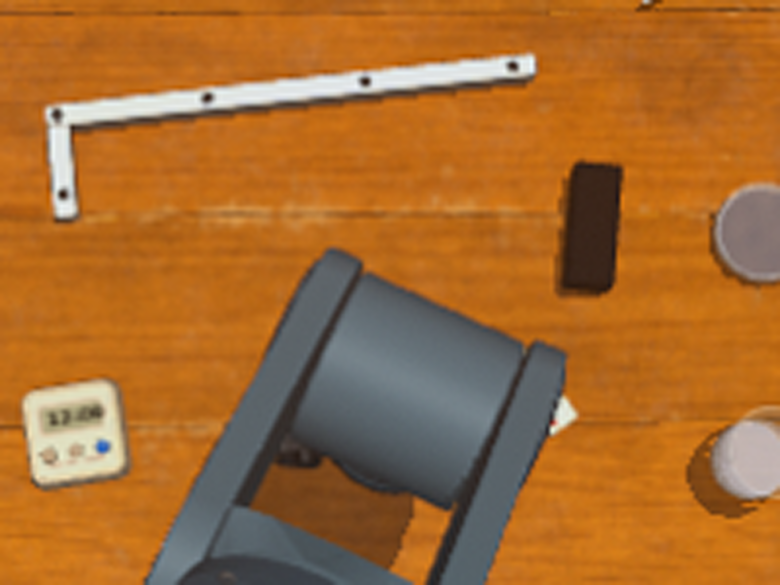

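The scene view shows the two fingers, scene pixel about (305,245), close behind the near long side of the box, with nothing else within reach. I'm pushing toward the long rail.

Call:
arm_command(motion="-0.04 0 0 0 0 0 0.5;-0.04 0 0 0 0 0 0.5;-0.05 0 0 0 0 0 0.5;-0.05 0 0 0 0 0 0.5;-0.05 0 0 0 0 0 0.5;-0.05 0 0 0 0 0 0.5;-0.05 0 0 0 0 0 0.5;-0.05 0 0 0 0 0 0.5;-0.05 0 0 0 0 0 0.5;-0.05 0 0 0 0 0 0.5")

```text
time_s: 4.57
eef_pos: [0.5803, -0.0789, 0.019]
eef_rot: [0.008, -0.053, 0.999, -0.002]
wrist_force: [-1.8, 0.1, 0.2]
opening: 0.499
```

```bash
python3 st.py -.045 -.175 .008
```

```text
t 4.57 stopxy [-0.1149 -0.1767] z 0.019 F [-1.8  0.1  0.2] open 0.5 q [-0.34  0.47  1.72  0.    0.94 -2.02]
turn units [-0.0052  0.0142  0.0019]
tool delta units [-0.348  0.008  0.06 ] m 0.071
```

Call:
arm_command(motion="0 0 0.03 0 0.007 0 0.5;0 0 0.03 0 0.007 0 0.5;-0.03 0 0.01 0 0 0 0.5;-0.04 0 0.008 0 0 0 0.5;-0.04 0 0.008 0 0 0 0.5;-0.04 0 0.008 0 0 0 0.5;0 0 0 0 0 0 0.5")

```text
time_s: 5.15
eef_pos: [0.6154, -0.0753, -0.0001]
eef_rot: [-0.0, -0.054, 0.999, -0.003]
wrist_force: [0.3, 0.4, 0.9]
opening: 0.497
```

```bash
python3 st.py -.045 -.175 .008; python3 - <<'E'
from bench import *
import cv2
for n,(l,t,r,b) in(("scene",(240,140,440,290)),):
    c=camera(n); cv2.imwrite(f"pics/{n}2.png",cv2.resize(c["img"][t:b,l:r,::-1],None,fx=3.9,fy=3.9,interpolation=cv2.INTER_CUBIC))
E
```

```text
t 5.15 stopxy [-0.0796 -0.1768] z -0.0001 F [0.3 0.4 0.9] open 0.5 q [-0.31  0.57  1.61 -0.01  0.96 -1.98]
turn units [-0.0064 -0.0004  0.0027]
tool delta units [-0.173  0.008 -0.041] m 0.036
```

View pics/scene2.png

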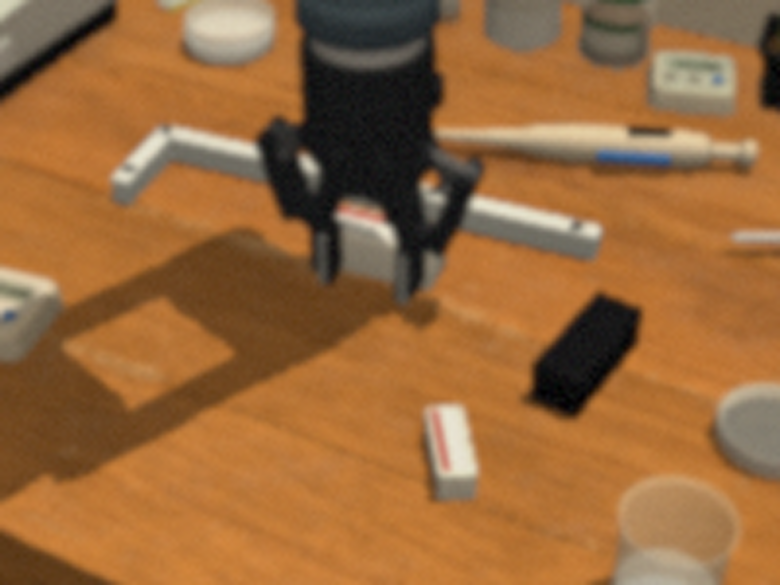

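The box stays square on both fingers and hasn't reached the rail yet. The tool has dipped, so I'll lift it a little and go on slowly.

Call:
arm_command(motion="0 0 -0.035 -0.004 0 0 0.5;-0.03 0 0 0 0 0 0.5;-0.03 0 0 0 0 0 0.5;-0.03 0 0.004 0 0 0 0.5;-0.03 0 0.004 0 0 0 0.5;-0.03 0 0.004 0 0 0 0.5;0 0 0 0 0 0 0.5")

```text
time_s: 5.78
eef_pos: [0.6475, -0.0719, 0.0055]
eef_rot: [-0.0, -0.053, 0.999, -0.001]
wrist_force: [0.0, 0.1, 1.8]
opening: 0.502
```

```bash
python3 st.py -.041 -.175 .008
```

```text
t 5.78 stopxy [-0.0472 -0.1767] z 0.0055 F [0.  0.1 1.8] open 0.5 q [-0.29  0.61  1.52 -0.    1.01 -1.97]
turn units [-0.0019 -0.0003  0.0025]
tool delta units [-0.031  0.008 -0.012] m 0.007
```

Call:
arm_command(motion="-0.015 0 -0.005 0 0 0 0.5;-0.015 0 0 0 0 0 0.5;-0.015 0 0 0 0 0 0.5")

```text
time_s: 6.03
eef_pos: [0.6531, -0.0709, 0.0053]
eef_rot: [-0.005, -0.054, 0.999, -0.001]
wrist_force: [-23.7, -3.5, 17.8]
opening: 0.498
```

```bash
python3 st.py -.041 -.175 .008
```

```text
t 6.03 stopxy [-0.0416 -0.1764] z 0.0053 F [-23.7  -3.5  17.8] open 0.5 q [-0.29  0.63  1.5  -0.01  1.02 -1.96]
turn units [-0.0007 -0.0099  0.0028]
tool delta units [-0.003  0.007 -0.014] m 0.003
```

Contact came at x=-41.6 mm, as predicted, with about 24 N. I'll back off, lift and check.

Call:
arm_command(motion="0.03 0 0 0 0.005 0 0.5;0.06 0 0 0 0 0 0.5;0.06 0 0 0 0 0 0.5;0 0 -0.2 0 0 0 0.5;0 0 -0.2 0 0 0 0.5;0 -0.15 -0.1 0 0 0 0.2;0 -0.2 0 0 0 0 0;0 -0.2 0 0 0 0 0;0 0 0 0 0 0 0")

```text
time_s: 6.78
eef_pos: [0.6364, -0.1845, 0.1096]
eef_rot: [-0.007, -0.057, 0.998, -0.002]
wrist_force: [-0.8, 0.3, 0.5]
opening: 0.001
```

```bash
python3 st.py -.016 -.27 .06; python3 - <<'E'
from bench import *
import cv2
for n,(l,t,r,b) in(("scene",(240,140,440,290)),("top",(230,130,430,280))):
    c=camera(n); cv2.imwrite(f"pics/{n}3.png",cv2.resize(c["img"][t:b,l:r,::-1],None,fx=3.9,fy=3.9,interpolation=cv2.INTER_CUBIC))
E
```

```text
t 6.78 stopxy [-0.0701 -0.2876] z 0.1096 F [-0.8  0.3  0.5] open 0.0 q [-0.46  0.5   1.45 -0.01  1.2  -2.14]
turn units [-0.0024 -0.0142  0.0085]
tool delta units [-0.275  0.086  0.244] m 0.075
```

View pics/scene3.png

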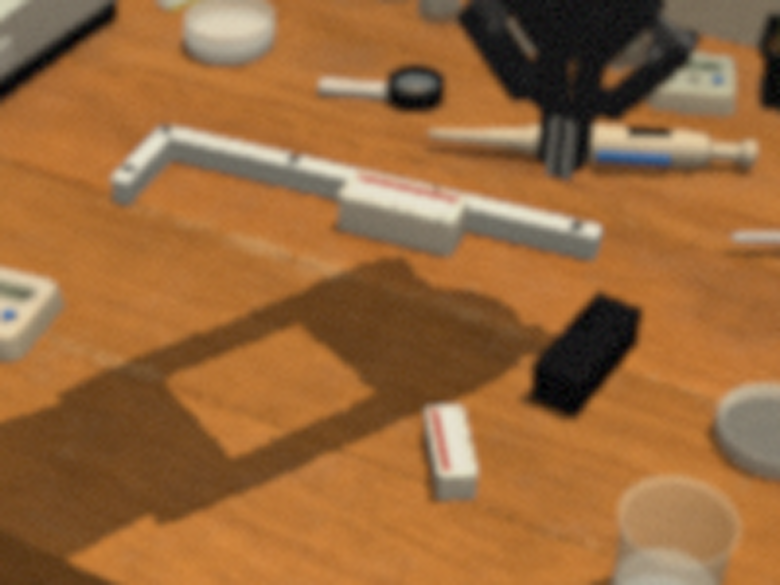

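View pics/top3.png

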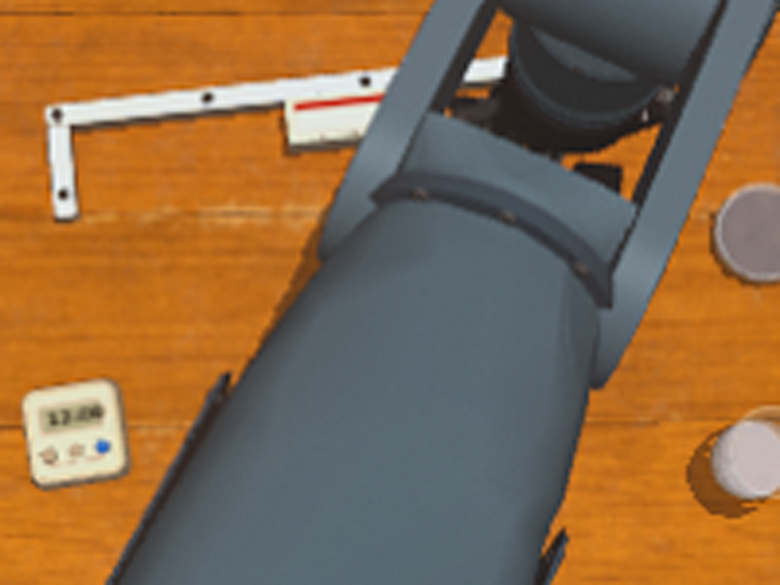

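The scene view shows the box, scene pixel about (343,195), with its long side flush against the long rail all along and far from the short rail. Next I'll come to its -y end with the gripper shut.

Call:
arm_command(motion="-0.1 0.04 0 0 -0.005 0.003 0;-0.1 0.03 0 0 -0.005 0.003 0;-0.06 0.01 0.06 0 0 0 0;0 0 0.1 0 0 0 0;0 0 0.05 0 0 0 0;0 0 0 0 0 0 0")

```text
time_s: 7.38
eef_pos: [0.6853, -0.1485, 0.062]
eef_rot: [-0.004, -0.055, 0.998, 0.003]
wrist_force: [-1.2, -0.3, 0.2]
opening: 0.001
```

```bash
python3 st.py -.017 -.265 .010
```

```text
t 7.38 stopxy [-0.0176 -0.2568] z 0.062 F [-1.2 -0.3  0.2] open 0.0 q [-0.38  0.63  1.36  0.    1.16 -2.07]
turn units [ 0.0062 -0.0082  0.0064]
tool delta units [-0.005 -0.043  0.26 ] m 0.053
```

Call:
arm_command(motion="0 -0.03 0.08 0.004 -0.004 0.004 0;0 -0.01 0.08 0 -0.004 0 0;0 0 0.06 0 0 0 0;0 0 0.02 0 0 0 0;0 0 0 0 0 0 0")

```text
time_s: 7.8
eef_pos: [0.6845, -0.1521, 0.0123]
eef_rot: [-0.001, -0.055, 0.998, 0.002]
wrist_force: [0.0, 0.3, -0.2]
opening: 0.001
```

```bash
python3 st.py -.017 -.265 .010;python3 - <<'E'
from bench import *
import cv2
for n,(l,t,r,b) in(("scene",(240,140,440,290)),):
    c=camera(n); cv2.imwrite(f"pics/{n}4.png",cv2.resize(c["img"][t:b,l:r,::-1],None,fx=3.9,fy=3.9,interpolation=cv2.INTER_CUBIC))
E
```

```text
t 7.8 stopxy [-0.0188 -0.2604] z 0.0123 F [ 0.   0.3 -0.2] open 0.0 q [-0.39  0.69  1.37  0.    1.08 -2.07]
turn units [ 0.0042 -0.0024  0.0054]
tool delta units [-0.009 -0.023  0.012] m 0.005
```

View pics/scene4.png

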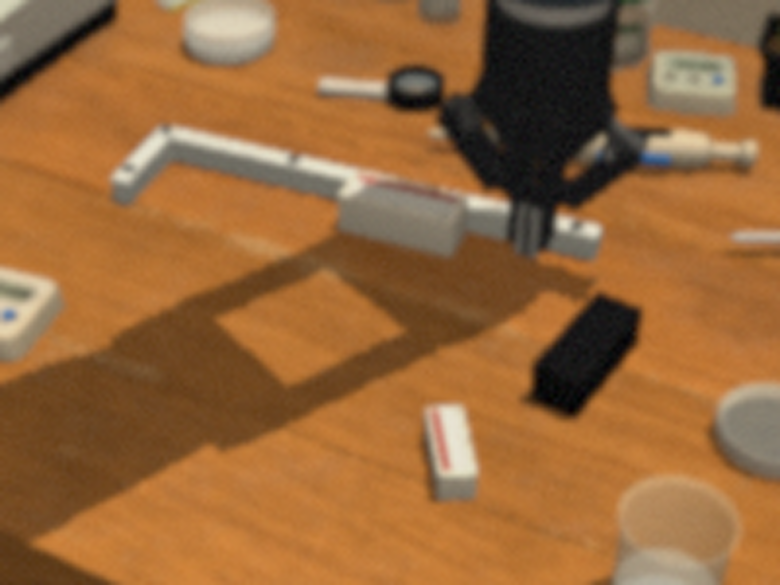

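Call:
arm_command(motion="-0.005 0.04 0 0 0 0 0;0 0.04 0 0 0 0 0;0 0.04 0 0 0 0 0;0 0.04 0 0 0 0 0;0 0.04 0 0 0 0 0;0 0.04 0 0 0 0 0;0 0.04 0 0 0 0 0;0 0.04 0 0 0 0 0")

```text
time_s: 8.52
eef_pos: [0.681, -0.0838, 0.0185]
eef_rot: [0.002, -0.055, 0.998, 0.0]
wrist_force: [0.7, -0.2, 0.1]
opening: 0.001
```

```bash
python3 st.py -.017 -.0925 .010
```

```text
t 8.52 stopxy [-0.0151 -0.192 ] z 0.0185 F [ 0.7 -0.2  0.1] open 0.0 q [-0.3   0.65  1.42  0.    1.06 -1.98]
turn units [0.0001 0.0043 0.0051]
tool delta units [0.007 0.498 0.042] m 0.1
```

Call:
arm_command(motion="0.006 0 0.02 0 0 0.004 0;0 0.03 0.012 0 0 0 0;0 0.04 0.006 0 0 0 0;0 0.04 0.006 0 0 0 0;0 0.04 0.006 0 0 0 0;0 0.04 0.006 0 0 0 0;0 0.04 0.005 0 0 0 0")

```text
time_s: 9.1
eef_pos: [0.6797, -0.0431, 0.0122]
eef_rot: [0.008, -0.052, 0.999, -0.007]
wrist_force: [-1.8, -6.5, 5.1]
opening: -0.0
```

```bash
python3 st.py -.017 -.0925 .010;python3 - <<'E'
from bench import *
import cv2
for n,(l,t,r,b) in(("scene",(240,140,440,290)),):
    c=camera(n); cv2.imwrite(f"pics/{n}5.png",cv2.resize(c["img"][t:b,l:r,::-1],None,fx=3.9,fy=3.9,interpolation=cv2.INTER_CUBIC))
E
```

```text
t 9.1 stopxy [-0.0123 -0.1515] z 0.0122 F [-1.8 -6.5  5.1] open -0.0 q [-0.23  0.65  1.45 -0.01  1.03 -1.9 ]
turn units [-0.0144  0.0138  0.0006]
tool delta units [0.024 0.295 0.006] m 0.059
```

View pics/scene5.png

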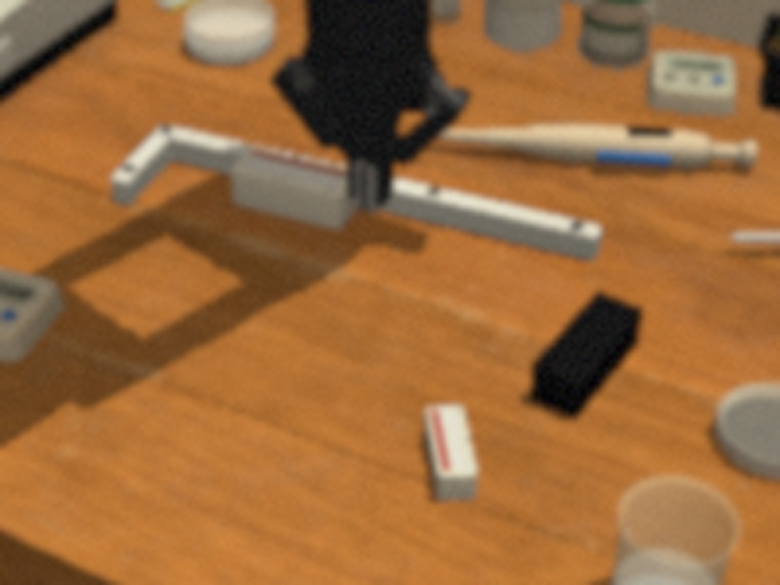

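The box is sliding along the rail, still flush. The tool has drifted about 5 mm toward the rail, so I'll correct that.

Call:
arm_command(motion="0.012 0 0 -0.005 0.005 0 0;0.015 0.03 0 -0.005 0.005 0 0;0.004 0.035 0.003 0 0 0 0;0.004 0.035 0.003 0 0 0 0;0.004 0.035 0.003 0 0 0 0;0.003 0.035 0.003 0 0 0 0;0 0 0 0 0 0 0")

```text
time_s: 9.73
eef_pos: [0.6672, -0.0059, 0.0096]
eef_rot: [0.003, -0.052, 0.999, -0.001]
wrist_force: [1.4, -0.4, 0.7]
opening: -0.001
```

```bash
python3 st.py -.017 -.0925 .010
```

```text
t 9.73 stopxy [-0.0208 -0.1132] z 0.0096 F [ 1.4 -0.4  0.7] open -0.0 q [-0.19  0.63  1.48 -0.    1.02 -1.86]
turn units [-0.003   0.0048  0.0001]
tool delta units [-0.019  0.103 -0.002] m 0.021
```

Call:
arm_command(motion="-0.012 0 0 0 0 0 0;-0.006 0.03 0.002 0 0 0 0;0 0.03 0.002 0 0 0 0;0 0.02 0.002 0 0 0 0;0 0 0 0 0 0 0")

```text
time_s: 10.15
eef_pos: [0.6693, 0.0122, 0.0083]
eef_rot: [0.002, -0.053, 0.999, -0.002]
wrist_force: [0.2, -2.3, 1.8]
opening: 0.001
```

```bash
python3 st.py -.017 -.0925 .010;python3 - <<'E'
from bench import *
import cv2
for n,(l,t,r,b) in(("scene",(240,140,440,290)),):
    c=camera(n); cv2.imwrite(f"pics/{n}6.png",cv2.resize(c["img"][150:230,250:380,::-1],None,fx=6,fy=6,interpolation=cv2.INTER_CUBIC))
E
```

```text
t 10.15 stopxy [-0.0169 -0.0953] z 0.0083 F [ 0.2 -2.3  1.8] open 0.0 q [-0.16  0.64  1.48 -0.    1.02 -1.83]
turn units [-0.0035  0.0044  0.0009]
tool delta units [ 0.001  0.014 -0.009] m 0.003
```

View pics/scene6.png

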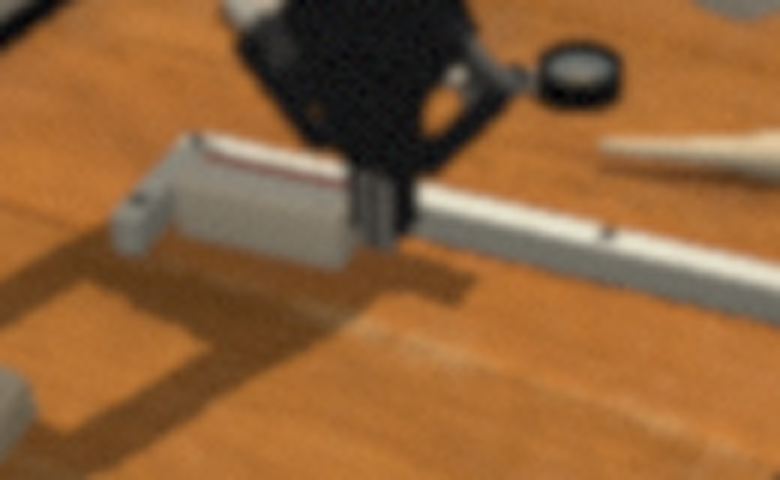

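Call:
arm_command(motion="0 0.012 0 0 0 0 0;0 0.012 0 0 0 0 0;0 0 0 0 0 0 0")

```text
time_s: 10.45
eef_pos: [0.6686, 0.017, 0.0081]
eef_rot: [0.002, -0.052, 0.999, -0.002]
wrist_force: [-0.2, 0.1, 1.5]
opening: -0.0
```

```bash
python3 st.py -.017 -.0925 .010
```

```text
t 10.45 stopxy [-0.017  -0.0905] z 0.0081 F [-0.2  0.1  1.5] open -0.0 q [-0.15  0.64  1.48 -0.    1.02 -1.82]
turn units [-0.0035  0.0042  0.0006]
tool delta units [ 0.    -0.01  -0.009] m 0.003
```

Call:
arm_command(motion="0 0.012 0 0 0 0 0;0 0.012 0 0 0 0 0")

```text
time_s: 10.62
eef_pos: [0.6685, 0.0178, 0.0084]
eef_rot: [0.002, -0.053, 0.999, -0.005]
wrist_force: [0.2, -14.6, 0.9]
opening: -0.001
```

Call:
arm_command(motion="0 0.015 0 0 0 0 0;0 0.01 0 0 0 0 0")

```text
time_s: 10.78
eef_pos: [0.6683, 0.0175, 0.0086]
eef_rot: [0.002, -0.052, 0.999, -0.008]
wrist_force: [-0.1, -6.5, -0.7]
opening: -0.001
```

```bash
python3 st.py -.017 -.0925 .010
```

```text
t 10.78 stopxy [-0.0173 -0.09  ] z 0.0086 F [-0.1 -6.5 -0.7] open -0.0 q [-0.14  0.63  1.48 -0.02  1.02 -1.81]
turn units [-0.0162  0.0035  0.0005]
tool delta units [-0.002 -0.013 -0.007] m 0.003
```

It stopped solid against the short rail, at y=-90 mm. I'll retreat along -y, lift clear and inspect.

Call:
arm_command(motion="0 -0.03 0 0.005 0 0 0;0 -0.06 0 0.005 0 0 0;0 -0.06 0 0 0 0 0;0 0 -0.2 0 0 0 0;0 0 -0.2 0 0 0 0;0 -0.2 -0.1 0 0 0 0;0.1 -0.2 -0.1 0 0 0 0;0.1 -0.2 0 0 0 0 0;0.1 -0.2 0 0 0 0 0;0 0 0 0 0 0 0")

```text
time_s: 11.62
eef_pos: [0.6272, -0.1707, 0.128]
eef_rot: [-0.003, -0.055, 0.998, -0.012]
wrist_force: [-0.4, -0.2, 0.6]
opening: -0.0
```

```bash
python3 st.py; python3 - <<'E'
from bench import *
from h import *
from scipy.spatial.transform import Rotation
import pickle
D={n:camera(n) for n in("top","scene")}; pickle.dump(D,open("d7.pkl","wb"))
T,S=D["top"],D["scene"]
cv2.imwrite("pics/t7.png",cv2.resize(T["img"][130:270,170:330,::-1],None,fx=4.2,fy=4.2,interpolation=cv2.INTER_CUBIC))
cv2.imwrite("pics/s7.png",cv2.resize(S["img"][160:225,250:350,::-1],None,fx=8,fy=8,interpolation=cv2.INTER_CUBIC))
E
```

```text
t 11.62 stopxy [-0.0778 -0.2729] z 0.128 F [-0.4 -0.2  0.6] open -0.0 q [-0.44  0.44  1.49 -0.03  1.2  -2.11]
turn units [-0.0223 -0.0064  0.0051]
```

View pics/t7.png

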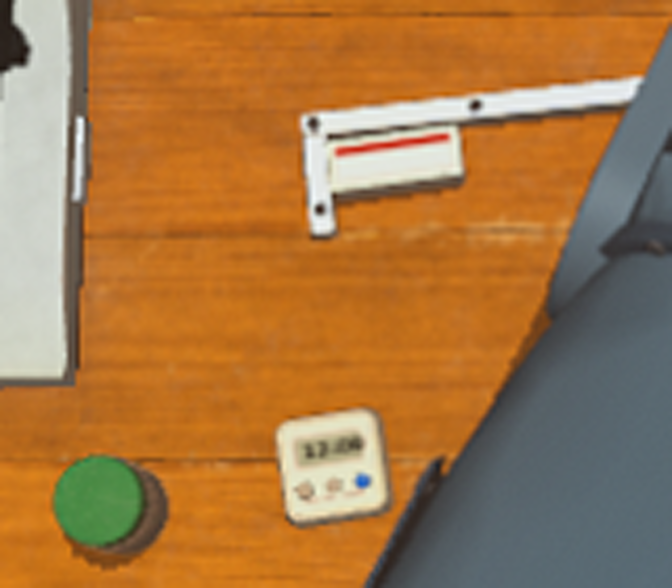

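View pics/s7.png

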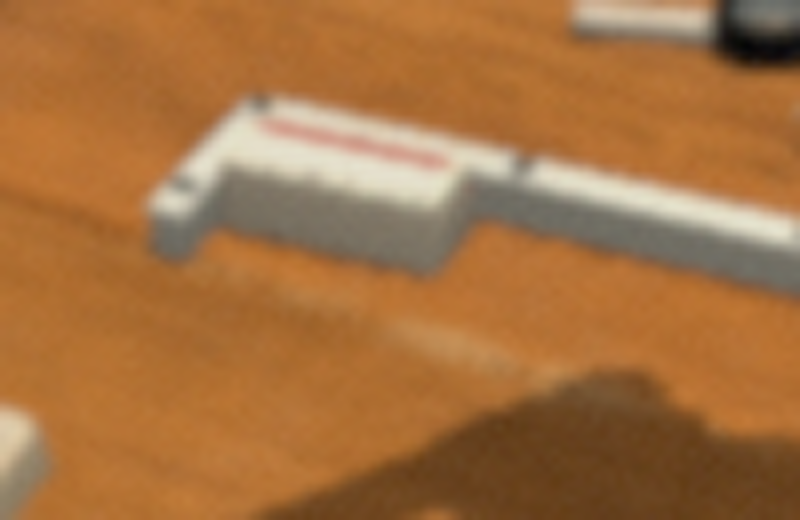

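In the top view a thin brown wedge shows between the box and the long rail near the corner, top pixel about (250,161). So the box is slightly yawed there, and the scene view doesn't resolve it. I'll press it square toward the long rail with two fingers.

```bash
python3 st.py -.095 -.039 .06
```

```text
t 11.72 stopxy [-0.0762 -0.268 ] z 0.1272 F [ 0.8  0.  -0.6] open 0.0 q [-0.43  0.44  1.49 -0.02  1.2  -2.1 ]
turn units [-0.0191 -0.0064  0.0065]
tool delta units [0.084 1.152 0.314] m 0.239
```

Call:
arm_command(motion="0.03 0.15 0 -0.005 0 0.003 0.3;0.02 0.19 0 -0.005 -0.003 0 0.3;0.015 0.19 0 -0.005 0 0 0.3;0.015 0.19 0 0 0 0 0.3;0.015 0.19 0 0 0 0 0.3;0 0.1 0.05 0 0 0 0.3;0 0.05 0.1 0 0 0 0.3;0 0 0.05 0 0 0 0.3;0 0 0 0 0 0 0.3")

```text
time_s: 12.47
eef_pos: [0.5831, 0.06, 0.081]
eef_rot: [-0.003, -0.056, 0.998, 0.002]
wrist_force: [-0.6, 0.8, 0.5]
opening: 0.301
```

```bash
python3 st.py -.095 -.039 .008
```

```text
t 12.47 stopxy [-0.0976 -0.0388] z 0.081 F [-0.6  0.8  0.5] open 0.3 q [-0.1   0.38  1.68  0.    1.08 -1.79]
turn units [ 0.0033 -0.0058  0.0081]
tool delta units [-0.015 -0.002  0.365] m 0.073
```

Call:
arm_command(motion="0 0 0.09 0.003 -0.003 0.005 0.3;0 0 0.09 0 -0.003 0.005 0.3;0 0 0.09 0 0 0 0.3;0 0 0.06 0 0 0 0.3;0 0 0.02 0 0 0 0.3;0 0 0 0 0 0 0.3")

```text
time_s: 12.97
eef_pos: [0.5854, 0.0586, 0.0095]
eef_rot: [0.0, -0.051, 0.999, 0.0]
wrist_force: [0.0, 0.4, 0.9]
opening: 0.301
```

```bash
python3 st.py -.041 -.039 .008
```

```text
t 12.97 stopxy [-0.0955 -0.0405] z 0.0095 F [0.  0.4 0.9] open 0.3 q [-0.1   0.5   1.7   0.    0.95 -1.78]
turn units [ 0.0003  0.001  -0.0017]
tool delta units [-0.272  0.008  0.008] m 0.055
```

Call:
arm_command(motion="-0.04 0 0.002 0 0 0 0.3;-0.04 0.004 0.003 0 0 0 0.3;-0.04 0 0.003 0 0 0 0.3;-0.04 0 0.003 0 0 0 0.3;-0.03 0 0.003 0 0 0 0.3;0 0 0 0 0 0 0.3")

```text
time_s: 13.47
eef_pos: [0.6318, 0.0622, 0.0116]
eef_rot: [0.005, -0.05, 0.999, -0.0]
wrist_force: [0.3, 0.1, -0.6]
opening: 0.3
```

```bash
python3 st.py -.041 -.039 .008;python3 - <<'E'
from bench import *
import cv2
c=camera("scene"); cv2.imwrite("pics/s8.png",cv2.resize(c["img"][150:230,250:380,::-1],None,fx=6,fy=6,interpolation=cv2.INTER_CUBIC))
E
```

```text
t 13.47 stopxy [-0.0489 -0.0417] z 0.0116 F [ 0.3  0.1 -0.6] open 0.3 q [-0.09  0.57  1.58  0.    0.99 -1.76]
turn units [-0.0011  0.0088 -0.0032]
tool delta units [-0.039  0.014  0.018] m 0.009
```

View pics/s8.png

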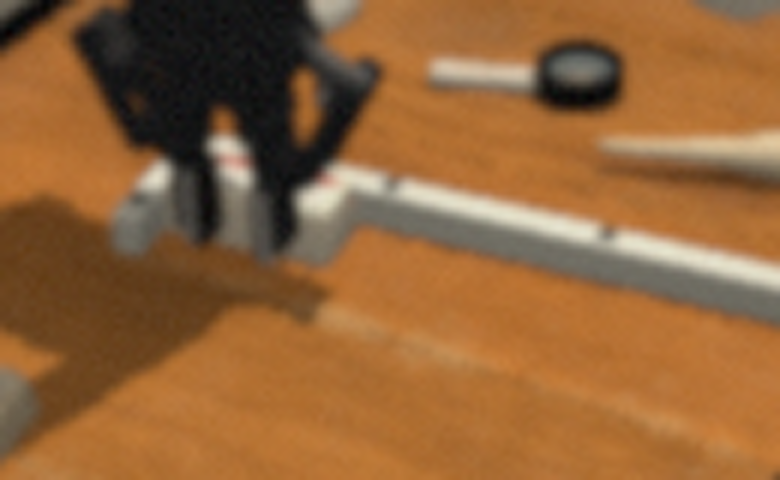

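Call:
arm_command(motion="-0.015 0.005 0.008 0 0.004 -0.003 0.3;-0.015 0 0.005 0 0.004 0 0.3;0 0 0 0 0 0 0.3")

```text
time_s: 13.77
eef_pos: [0.637, 0.0641, 0.0093]
eef_rot: [-0.001, -0.052, 0.999, -0.001]
wrist_force: [0.5, -0.6, -0.4]
opening: 0.302
```

Call:
arm_command(motion="-0.012 0 0 0 0 0 0.3;-0.012 0 0 0 0 0 0.3")

```text
time_s: 13.93
eef_pos: [0.6391, 0.0646, 0.0087]
eef_rot: [-0.004, -0.053, 0.999, -0.001]
wrist_force: [-14.4, -3.5, 11.8]
opening: 0.302
```

```bash
python3 st.py -.041 -.039 .008
```

```text
t 13.93 stopxy [-0.0414 -0.0401] z 0.0087 F [-14.4  -3.5  11.8] open 0.3 q [-0.08  0.6   1.54 -0.    1.01 -1.76]
turn units [-0.0008 -0.0082  0.001 ]
tool delta units [-0.002  0.006  0.004] m 0.001
```

Call:
arm_command(motion="-0.015 0 0 0 0 0 0.3;-0.01 0 0 0 0 0 0.3")

```text
time_s: 14.1
eef_pos: [0.6388, 0.0646, 0.0081]
eef_rot: [-0.011, -0.053, 0.999, -0.001]
wrist_force: [-6.9, -2.0, 5.8]
opening: 0.297
```

Call:
arm_command(motion="0.03 0 0 0 0 0 0.3;0.06 0 0 0 0 0 0.3;0.1 0 0 0 0 0 0.3;0.1 0 0 0 0 0 0.3;0 0 -0.2 0 0 0 0.3;0 0 -0.2 0 0 0 0.3;0.1 -0.15 -0.1 0 0 0 0.3;0.1 -0.2 -0.1 0 0 0 0.3;0.1 -0.2 0 0 0 0 0.3;0.1 -0.2 0 0 0 0 0.3")

```text
time_s: 14.93
eef_pos: [0.519, -0.0867, 0.1307]
eef_rot: [-0.008, -0.059, 0.998, -0.001]
wrist_force: [0.9, -0.0, -0.9]
opening: 0.297
```

Call:
arm_command(motion="0.1 -0.2 0 0 0 0 0.3;0.1 -0.2 0 0 0 0 0.3;0.1 -0.15 0 0 0 0 0.3;0 0 0 0 0 0 0.3;0 0 0 0 0 0 0.3")

```text
time_s: 15.35
eef_pos: [0.4717, -0.2075, 0.1348]
eef_rot: [-0.003, -0.055, 0.998, -0.006]
wrist_force: [-0.7, 0.5, 0.2]
opening: 0.297
```

```bash
python3 st.py; python3 - <<'E'
from bench import *
from h import *
import pickle
D={n:camera(n) for n in("top","scene")}; pickle.dump(D,open("d9.pkl","wb"))
T,S=D["top"],D["scene"]
cv2.imwrite("pics/t9.png",cv2.resize(T["img"][130:210,230:340,::-1],None,fx=7,fy=7,interpolation=cv2.INTER_CUBIC))
cv2.imwrite("pics/s9.png",cv2.resize(S["img"][160:225,250:350,::-1],None,fx=8,fy=8,interpolation=cv2.INTER_CUBIC))
cv2.imwrite("pics/t9f.png",T["img"][:,:,::-1])
E
```

```text
t 15.35 stopxy [-0.2362 -0.2933] z 0.1348 F [-0.7  0.5  0.2] open 0.3 q [-0.64  0.16  1.84 -0.01  1.14 -2.31]
turn units [-0.0102 -0.0069  0.0058]
```

View pics/t9.png

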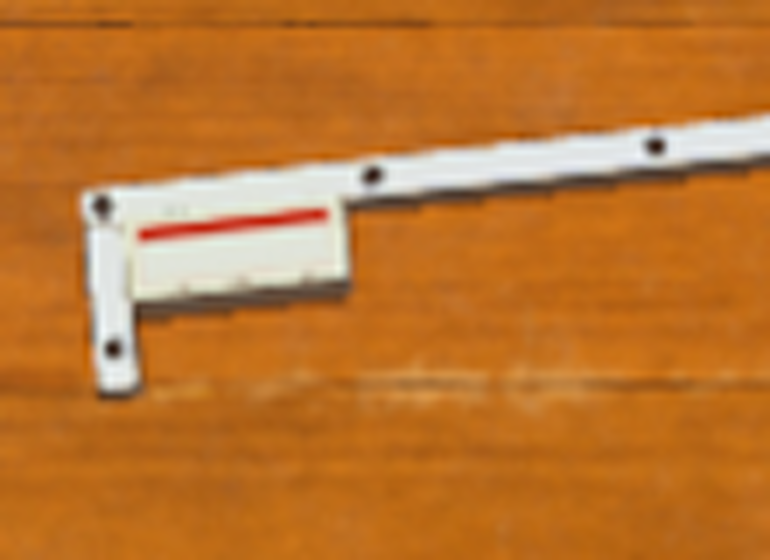

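View pics/s9.png

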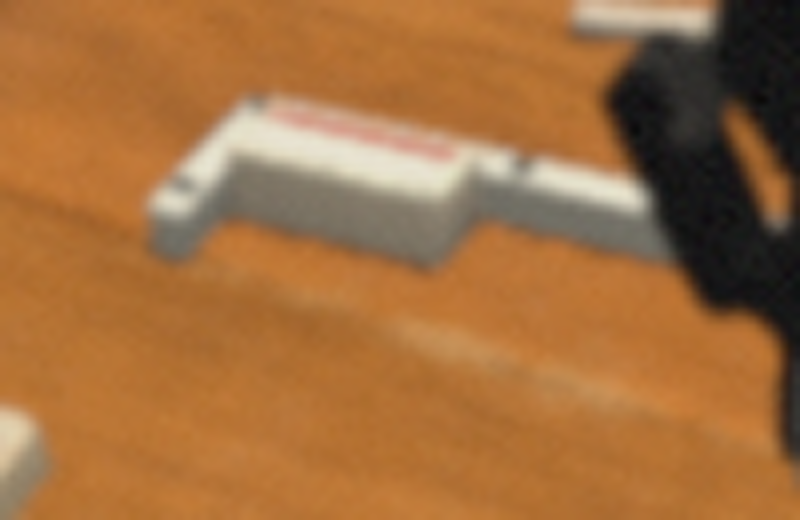

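View pics/t9f.png

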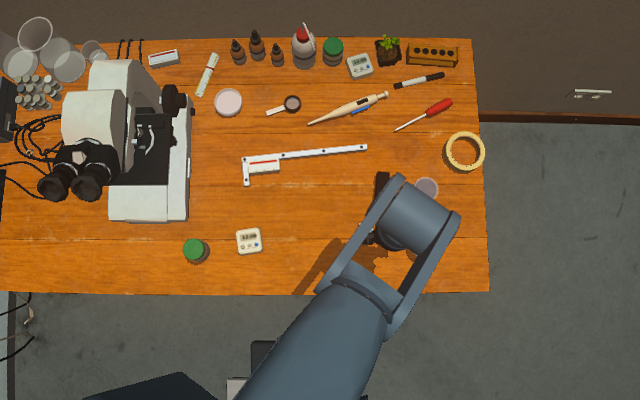

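The long-side wedge is gone. I'll quantify yaw and end position from the red strip, in the stop frame.

```bash
python3 - <<'E'
from h import *
import pickle
C=np.array([.6761,.1088]);Y=.1043
Rs=np.array([[np.cos(Y),-np.sin(Y)],[np.sin(Y),np.cos(Y)]])
D0=pickle.load(open("d0.pkl","rb"));bx=np.array([.5293,-.0823,.1573])
def strip(c,roi):
    l,t,r,b=roi;im=cv2.resize(c["img"][t:b,l:r],None,fx=8,fy=8,interpolation=cv2.INTER_CUBIC).astype(int)
    m=((im[...,0]-im[...,1]>70)&(im[...,1]<85)&(im[...,2]<90)&(im[...,0]>120)).astype(np.uint8)
    n,lab,st,ce=cv2.connectedComponentsWithStats(m); k=1+np.argmax(st[1:,4])
    yx=np.argwhere(lab==k); uv=(yx[:,::-1]+.5)/8-.5+[l,t]
    P=ray(c,uv,.028); mu=P.mean(0);u=np.linalg.svd(P-mu,full_matrices=False)[2][0];u*=np.sign(u[1])
    s=(P-mu)@u; return mu,np.arctan2(-u[0],u[1]),np.ptp(s)
mu,yw,L=strip(D0["top"],(305,208,350,236)); R=lambda a:np.array([[np.cos(a),-np.sin(a)],[np.sin(a),np.cos(a)]])
off=R(yw).T@(mu-bx[:2]); print("start yaw",yw,L,off)
for f in("d7.pkl","d9.pkl"):
    T=pickle.load(open(f,"rb"))["top"]
    mu,yw,L=strip(T,(244,154,288,180))
    c=mu-R(yw)@off
    print(f,"yaw-stop",yw-Y,L,"centre in stop",Rs.T@(c-C),"strip",Rs.T@(mu-C))
# top-face outline at stop: other things
T0=D0["top"];T9=pickle.load(open("d9.pkl","rb"))["top"]
d=np.abs(T0["img"].astype(int)-T9["img"]).max(2)
for n,(l,t,r,b) in(("jar",(175,232,212,268)),("timer",(232,225,266,262))): print(n,d[t:b,l:r].max(),d[t:b,l:r].mean())
E
```

```text
start yaw 0.15827744715354553 0.06472602162359695 [6.66303700e-03 2.57822551e-05]
d7.pkl yaw-stop 0.028579991252309644 0.06439662358803601 centre in stop [-0.01926484 -0.03902732] strip [-0.01260526 -0.03881115]
d9.pkl yaw-stop 0.001742919262711723 0.06460975189535015 centre in stop [-0.01333541 -0.03883671] strip [-0.00667243 -0.03879932]
jar 9 5.565315315315315
timer 9 6.131955484896661
```

```bash
python3 - <<'E'
import pickle,cv2,numpy as np
a=pickle.load(open("d0.pkl","rb"))["scene"]["img"];b=pickle.load(open("d9.pkl","rb"))["scene"]["img"]
cv2.imwrite("pics/s9d.png",np.vstack([a[150:330,160:480],b[150:330,160:480]])[:,:,::-1].repeat(1,0))
for n,(l,t,r,bt) in dict(beaker=(395,260,433,312),dish=(420,236,456,264)).items(): d=np.abs(a.astype(int)-b)[t:bt,l:r];print(n,d.max(),d.mean())
E
```

```text
beaker 19 10.072874493927126
dish 18 9.526455026455027
```

View pics/s9d.png

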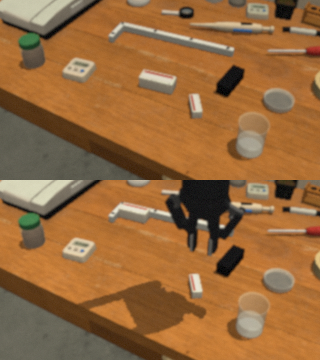

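The before and after views show jar, timer, beaker, dish and both look-alike boxes unmoved, and the gripper is clear of everything. I'm handing in.

```bash
python3 -c "
from bench import *
print(hand_in())"
```

```text
the job is handed in; nothing more can be done
None
```

The slide box is in the corner of the stop, and I handed the job in at about 15.5 s of the 61 s allowed.

- **First push:** I pushed the larger white box back with two half-open fingers until its long side lay flat on the long rail. Its centre was then about 175 mm short of the corner.
- **Second push:** I slid it along the rail with the gripper shut until it stopped solid against the short rail.
- **Fault found and mended:** After the second push the box stood about 4 mm off the long rail at its centre, yawed by 0.029 rad. I pressed it square with two fingers and backed away. I did not push it against the short rail again after that.
- **Final position:** In the stop frame the centre measures x ≈ -13.3 mm and y ≈ -38.8 mm, with a yaw error of 0.002 rad. The target is -15 mm and -39 mm. The 1.7 mm difference in x is within the 2 mm calibration error, and the top picture shows no gap at either rail.
- **Forces:** The largest wrist force in the readings at the end of each move was about 30 N.
- **Other things:** The jar, timer, beaker and dish look the same before and after within picture noise, and neither look-alike near the work moved.

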